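# Nest the rejected module, then show the passed one's label end to the reader

## Robot

A 6-joint arm with a two-finger parallel gripper is mounted at the origin on the work surface. World frame = base frame: x ahead of the robot, y to its left, z up, the work surface at z = 0. Lengths are in m, angles in degrees, forces in N, time in s.
With the tool pointing down it reaches from about 0.4 to 0.825 m from the base axis. Payload 7 kg.
Tool frame: the origin (TCP) lies on the centre line of the jaws, within the pads' length; the fingertips stand 19 mm ahead of it and the grasp point (between the pads) is the TCP; z points along the fingers, y is the line along which they close (so a half turn about z gives the same grasp; the last joint's range is limited). The gripper opens to 88 mm and grips with 3 to 60 N. Pads are 19 mm wide; open, the fingers measure 130 mm over their backs; the gripper's body (78 mm by 193 mm) begins 47 mm behind the grasp point.
Start: joints at [92.825, 20.546, 0.682, 0, -70.136, -16.507], TCP at [0.16, 0.656, 0.246] pointing down, gripper open.
Joint ranges: [-176.03, 176.03], [-82.01, 121.73], [-58.28, 71.71], [-173.87, 95.51], [-174.79, -0.11], [-173.66, 173.66]. Speed limits (degrees/s): [136.94, 136.94, 172.46, 180, 180, 180].

## Interface

Orientations are given as [roll, pitch, yaw] about the fixed x, y, z axes, in that order (R = Rz(yaw) Ry(pitch) Rx(roll)).
In Python, from plant import * gives the robot as it stands. The module is installed in compiled form; this text tells all that it offers.
- The arm moves only by the tool play_rows, never from a script. Its argument "deltas" is a list of rows, each a list of 6 numbers: the shift along the world's x, y, z scaled (see below), then the turn, a rotation vector about the world's x, y, z scaled (see below). A call has 1 to 10 rows; each row shifts and turns the commanded pose from where the row before left it; what a row does not reach is not made up. The controller multiplies each number of a shift by 800 mm and each number of a turn by 180 degrees. A row lasts 1/10 s, in which the tool goes at most 50 mm and 8.59 degrees, less where a joint would pass 70% of its speed; a pose out of reach is approached as far as the arm can. A call with a number of a shift or a turn outside -1 to 1 is refused whole. A call with a gripper value outside its range is refused whole. "gripper" is the gripper command: -1 is shut, 1 is fully open, values between are in proportion, set as the call begins (left out, the last holds). The fingers move at their own pace and stop on an object; the grip force is fixed at half the most. Time passes only in rows, so rows that do not move let the fingers close. It gives the time, the measured TCP pose, the force, the opening and the grip force at its end, in the units of the state.
- get_obs(): the state, without advancing time (a new reading comes with each control period).
- snapshot(name): name is "scene" or "top"; returns (picture, depth): 480x640x3 uint8, blue, green, red; 480x640 float32, m along the optical axis (not along the pixel's ray), 0 where there is no reading.
- camera_model(name): a dict with "fx", "fy", "cx", "cy" (pixels), "world_to_cam" (4x4, takes a point from world to camera coordinates). Camera axes: x right, y down, z forward; pixel columns grow to the right and rows downward; lengths in m; the calibration is good to about 2 mm. A picture is of the moment at which its call begins. camera_model takes no time and is no camera call.
- close_job(): hands the job in; it is judged then, once.
The state is a dict: "clock": time; "joint_pos": joint angles; "qvel": joint speeds; "tau": joint torques, N m; "tool_pos": TCP position; "orientation": TCP orientation; "force": force on the tool from outside, world axes, zero at the start; "moment": the same for the moment, N m; "opening": finger opening in m; "gripper_force": force on a finger pad.
Only numpy, scipy, OpenCV 4.12 (cv2) and the standard library are available. Lean on these libraries where they do the work, as an engineer would, in place of code of your own. Each camera call takes 0.05 s, during which the arm holds its last target. There are 200 camera calls.

## Task

Two circuit modules lie on the pink mat: first lay the one with the red tag flat in the red reject nest (either way round) and let go of it, without dropping it. Then pick up the one with the blue tag, find its label end - the frosted end with the small notched corner - and hold it over the middle of the label reader's window, about 13 cm above the glass, face up and tipped lengthwise so that the label end is the high end, about 40 degrees up from level. Finish while still holding it there, still; leave the mouse, the screwdriver and the blue parts cup alone.

Things in the scene. Friction and masses are not known exactly. Their poses are not given: they have to be found in the camera images.
- pass_module_center (a point): PASSED. Loose rigid plate 110 x 40 x 12 mm, about 90 g: green middle 62 mm, 24 mm of frosted white at BOTH ends, round 20 mm blue tag and 4 flat chips mid-face (1 mm proud). Face up on the mat, any yaw. Label end: the one with a 10 x 10 mm notch through a corner. Point: plate centre, 6 mm above underside. x: along the length to the label end (+55 mm; notch at +x +y corner), y: width, z: out of face.
- reject_module_center (a point): REJECTED. Loose rigid plate 110 x 40 x 12 mm, about 90 g: green middle 62 mm, 24 mm of frosted white at BOTH ends, round 20 mm red tag and 4 flat chips mid-face (1 mm proud). Face up on the mat, any yaw. Label end: the one with a 10 x 10 mm notch through a corner. Point: plate centre, 6 mm above underside. x: along the length to the label end (+55 mm; notch at +x +y corner), y: width, z: out of face.
- mat: Pink foam mat, fixed, firm, 180 x 280 x 4 mm; its top is 4 mm above the table. Origin: centre of its underside; x along its 180 mm side. The modules lie on it, their centres about 130 mm apart.
- nest: Red reject nest, a fixed low open tray, 160 x 114 x 20 mm outside, walls and floor 5 mm thick, so 150 x 104 mm inside and 15 mm deep. Origin: centre of its underside; x along its 160 mm side; the inner floor is 5 mm above the origin. It stands to the left or the right of the mat.
- reader_window (a point): Middle of the label reader's pale blue glass window (74 mm square), on the top face of a fixed black box 110 x 110 x 45 mm; the point lies on the glass, 45 mm above the table; z up. It stands on the other side of the mat from the nest.
- mouse: Bystander: black computer mouse, loose, 100 x 58 x 33 mm, beyond the mat. Origin: centre of its underside, x along its length.
- driver: Bystander: screwdriver with a red handle, loose, 170 mm long, lying on the table beyond the nest or reader at the left. Its length is along x.
- parts_cup: Bystander: open blue plastic cup of small parts, loose, 90 x 70 x 35 mm, beyond the nest or reader at the right. Origin: centre of its underside.
There are look-alikes about, which are no part of the job. Leave any yellow look-alike of the part that bears reader_window alone.

How it is judged:
By the outcome, as a careful person would: the job done as asked, in the order asked, and still so for the second after the job is handed in, while the arm keeps its last pose, push and grip.
It also fails if it takes over 54 s, if anything falls off the work surface, if the arm or the gripper's body presses on something with over 40 N, if the wrist force passes 120 N, or if a joint passes its speed limit or range.

## Working session

There is one attempt and no reset: what is moved stays moved. The work goes in short steps, Python scripts to look and compute and a tool call to move; the robot and the scene stay as the last step left them, time stands still between calls to the robot, and variables do not carry over. Pictures are saved under pics/ and viewed, at most 10 in all, crops included, and the job is handed in when it is done.

Besides the shell and the picture viewer there is one more tool, called after ">>>" by a JSON object that holds its "method" and its "body", one argument or row to a line. play_rows: Moves the arm, as the interface text tells. Its arguments: {"type":"object","properties":{"deltas":{"type":"array","items":{"type":"array","items":{"type":"number","minimum":-1,"maximum":1}}},"gripper":{"type":"number"}},"required":["deltas"]}

```bash
mkdir -p pics; cat > h.py <<'E'
from plant import *
import numpy as np, cv2
def grab(n):
    p,d=snapshot(n); np.save(f'pics/{n}_d.npy',d); cv2.imwrite(f'pics/{n}_raw.png',p); return p,d
def world(n,u,v,d=None,z=None):
    m=camera_model(n); T=np.linalg.inv(m['world_to_cam'])
    r=np.array([(u-m['cx'])/m['fx'],(v-m['cy'])/m['fy'],1.])
    if z is not None:
        R=T[:3,:3]@r; return T[:3,3]+R*(z-T[2,3])/R[2]
    return (T@np.append(r*d[int(v),int(u)],1))[:3]
E
python3 - <<'E'
from h import *
for n in('scene','top'):
    p,d=grab(n); cv2.imwrite(f'pics/{n}1.png',p); m=camera_model(n); print(n,m['fx'],np.linalg.inv(m['world_to_cam']).round(3).tolist())
print(get_obs())
E
```

```text
scene 531.5146069979354 [[0.174, 0.781, -0.599, 1.131], [0.985, -0.129, 0.117, -0.101], [0.014, -0.61, -0.792, 0.817], [0.0, 0.0, 0.0, 1.0]]
top 574.6409013309557 [[0.022, -0.989, 0.149, 0.432], [-1.0, -0.023, -0.005, -0.005], [0.009, -0.149, -0.989, 1.024], [0.0, 0.0, 0.0, 1.0]]
{'clock': 0.1, 'joint_pos': array([ 9.28262695e+01,  2.05882363e+01,  6.39866358e-01, -1.94147278e-02,
       -7.01336316e+01, -1.65072571e+01]), 'qvel': array([-0.14540155, -0.10711037,  0.1227382 ,  0.17141289, -0.03466638,
        0.09649515]), 'tau': array([-1.60084932e-03, -5.84162664e+01,  2.93750632e+01,  7.01546788e+00,
        1.00995332e-02, -4.62862806e-05]), 'tool_pos': array([0.15956016, 0.65546532, 0.24470725]), 'orientation': array([ 1.79916192e+02, -5.80226982e-03, -1.36875942e+01]), 'force': array([-0.06899124, -0.67015619,  0.17178338]), 'moment': array([-0.05909883, -0.01362724,  0.02547337]), 'gripper_force': 0.0, 'opening': 0.08774528595070377}
```

View pics/scene1.png

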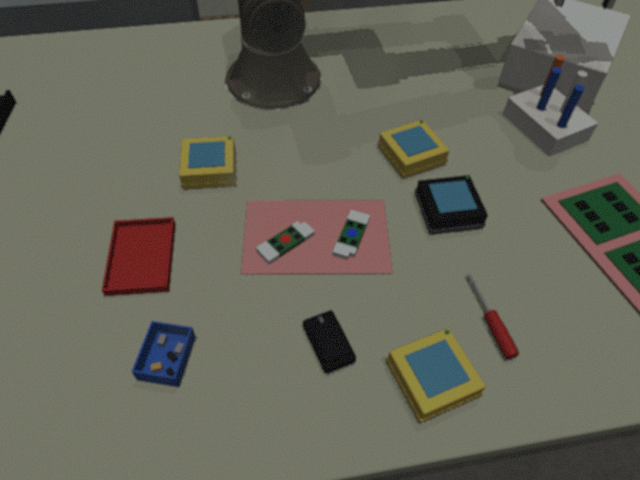

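View pics/top1.png

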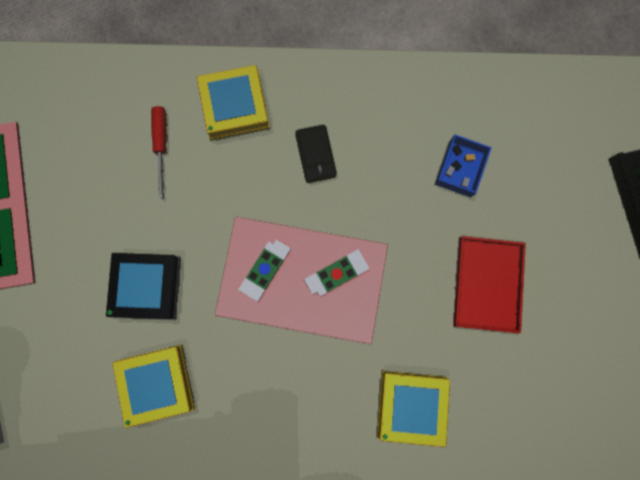

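The black reader is at top (142,286), with yellow look-alikes at (232,100), (152,387) and (415,409). The nest is at (490,284), the red-tag module at (337,273) and the blue-tag module at (264,269). More boards lie on another pink mat at the left edge, (5,200), and are not part of the job. Next is one close crop to check the choice and the notches.

```bash
python3 - <<'E'
from h import *
p=cv2.imread('pics/top_raw.png')
cv2.imwrite('pics/c1.png',cv2.resize(p[225:325,225:385],None,fx=5,fy=5,interpolation=cv2.INTER_CUBIC))
for nm,u,v,z in [('red',337,273,.017),('blue',264,269,.017),('reader',140,286,.045),('nest',490,284,.02)]:
    print(nm,world('top',u,v,z=z).round(4))
for c in [(459,238),(525,242),(521,331),(455,328)]: print('nest',world('top',*c,z=.02).round(4))
for c in [(117,264),(162,263),(163,308),(118,308)]: print('win',world('top',*c,z=.045).round(4))
E
```

```text
red [ 0.5208 -0.0424  0.017 ]
blue [0.525 0.086 0.017]
reader [0.4888 0.2926 0.045 ]
nest [ 0.5072 -0.3104  0.02  ]
nest [ 0.5874 -0.2572  0.02  ]
nest [ 0.583  -0.3742  0.02  ]
nest [ 0.4271 -0.3623  0.02  ]
nest [ 0.4298 -0.248   0.02  ]
win [0.5253 0.3343 0.045 ]
win [0.5288 0.2578 0.045 ]
win [0.4526 0.2514 0.045 ]
win [0.4509 0.3271 0.045 ]
```

View pics/c1.png

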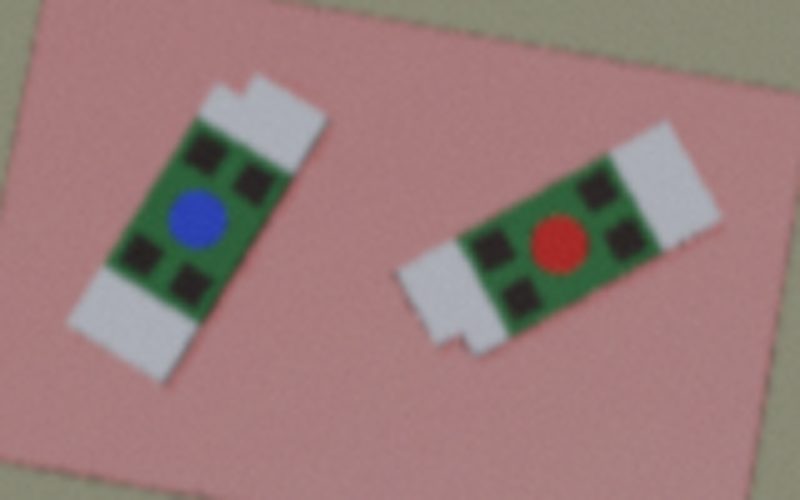

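```bash
python3 - <<'E'
from h import *
W=lambda c:world('top',225+c[0]/5-.4,225+c[1]/5-.4,z=.016)
for nm,es,t in [('red',[((398,270),(668,122)),((480,357),(722,215))],(560,245)),('blue',[((68,322),(215,85)),((165,383),(328,118))],(198,220))]:
    for a,b in es:
        d=W(b)-W(a); print(nm,'yaw',np.degrees(np.arctan2(d[1],d[0])).round(1),'len',np.hypot(*d[:2]).round(3))
    print(nm,W(t).round(4))
E
```

```text
red yaw -59.9 len 0.109
red yaw -58.5 len 0.099
red [ 0.5198 -0.0417  0.016 ]
blue yaw -29.7 len 0.098
blue yaw -29.8 len 0.109
blue [0.5258 0.0857 0.016 ]
```

>>> {"method": "play_rows", "body": {
  "deltas": [
    [0.0225,-0.0436,0,0,0,-0.0127],
    [0.0225,-0.0436,0,0,0,-0.0127],
    [0.0225,-0.0436,0,0,0,-0.0127],
    [0.0225,-0.0436,0,0,0,-0.0127],
    [0.0225,-0.0436,0,0,0,-0.0127],
    [0.0225,-0.0436,0,0,0,-0.0127],
    [0.0225,-0.0436,0,0,0,-0.0127],
    [0.0225,-0.0436,0,0,0,-0.0127],
    [0.0225,-0.0436,0,0,0,-0.0127],
    [0.0225,-0.0436,0,0,0,-0.0127]
  ],
  "gripper": 0.5
}}

```text
clock: 1.1
tool_pos: [0.3399, 0.3054, 0.2455]
orientation: [180.0, 0.0, -36.6]
force: [1.3, 0.8, -0.7]
opening: 0.0655
gripper_force: 0.0
```

>>> {"method": "play_rows", "body": {
  "deltas": [
    [0.0225,-0.0436,-0.0125,0,0,-0.0127],
    [0.0225,-0.0436,-0.0125,0,0,-0.0127],
    [0.0225,-0.0436,-0.0125,0,0,-0.0127],
    [0.0225,-0.0436,-0.0125,0,0,-0.0127],
    [0.0225,-0.0436,-0.0125,0,0,-0.0127],
    [0.0225,-0.0436,-0.0125,0,0,-0.0127],
    [0.0225,-0.0436,-0.0125,0,0,-0.0127],
    [0.0225,-0.0436,-0.0125,0,0,-0.0127],
    [0.0225,-0.0436,-0.0125,0,0,-0.0127],
    [0.0225,-0.0436,-0.0125,0,0,-0.0127]
  ]
}}

```text
clock: 2.1
tool_pos: [0.52, -0.0434, 0.145]
orientation: [180.0, 0.0, -59.5]
force: [1.9, 0.6, 0.2]
opening: 0.0654
gripper_force: 0.0
```

>>> {"method": "play_rows", "body": {
  "deltas": [
    [0,0,0,0,0,0],
    [0,0,0,0,0,0],
    [0,0,0,0,0,0]
  ]
}}

```text
clock: 2.4
tool_pos: [0.5194, -0.0414, 0.1456]
orientation: [180.0, 0.0, -59.4]
force: [-0.5, 0.0, 0.2]
opening: 0.0658
gripper_force: 0.0
```

>>> {"method": "play_rows", "body": {
  "deltas": [
    [0,0,-0.03,0,0,0],
    [0,0,-0.03,0,0,0],
    [0,0,-0.03,0,0,0],
    [0,0,-0.03,0,0,0],
    [0,0,0,0,0,0],
    [0,0,0,0,0,0]
  ]
}}

```text
clock: 3.0
tool_pos: [0.5197, -0.0409, 0.0502]
orientation: [180.0, -0.0, -59.3]
force: [0.4, 0.3, 0.8]
opening: 0.0656
gripper_force: 0.0
```

```bash
python3 - <<'E'
from h import *
p,d=grab('scene')
cv2.imwrite('pics/c2.png',cv2.resize(p[150:290,190:390],None,fx=4,fy=4,interpolation=cv2.INTER_CUBIC))
print(get_obs()['tool_pos'])
E
```

```text
[ 0.52038761 -0.04092885  0.05085651]
```

View pics/c2.png

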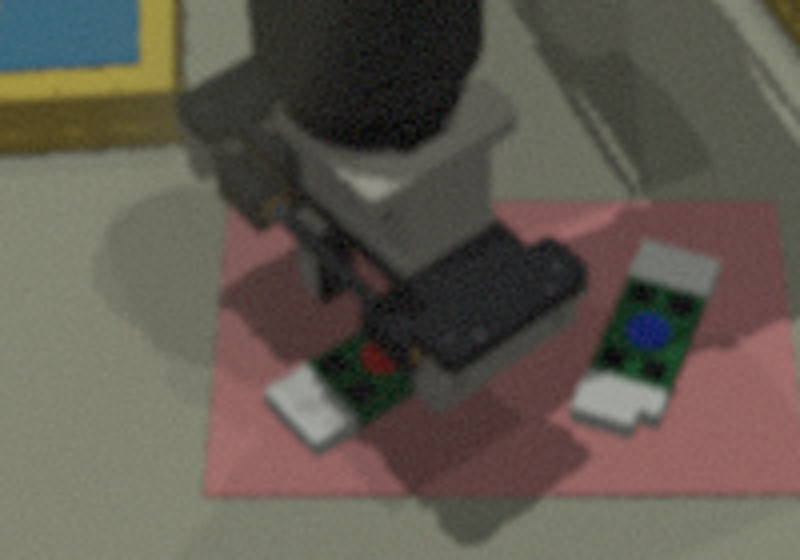

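The crop shows the red tag at (378,355) between the fingers and the blue module clear at (648,330). I'm descending and closing.

>>> {"method": "play_rows", "body": {
  "deltas": [
    [0,0,-0.012,0,0,0],
    [0,0,-0.012,0,0,0],
    [0,0,-0.0085,0,0,0],
    [0,0,0,0,0,0],
    [0,0,0,0,0,0]
  ]
}}

```text
clock: 3.55
tool_pos: [0.5196, -0.0418, 0.0234]
orientation: [180.0, 0.0, -59.4]
force: [-1.2, 0.5, 3.1]
opening: 0.066
gripper_force: 1.1
```

>>> {"method": "play_rows", "body": {
  "deltas": [
    [0,0,0,0,0,0],
    [0,0,0,0,0,0],
    [0,0,0,0,0,0],
    [0,0,0,0,0,0],
    [0,0,0,0,0,0],
    [0,0,0,0,0,0]
  ],
  "gripper": -1
}}

```text
clock: 4.15
tool_pos: [0.5195, -0.0418, 0.0235]
orientation: [180.0, 0.0, -59.4]
force: [-0.6, -0.0, -0.0]
opening: 0.0398
gripper_force: 30.0
```

>>> {"method": "play_rows", "body": {
  "deltas": [
    [0,0,0.01,0,0,0],
    [0,0,0.03,0,0,0],
    [0,0,0.03,0,0,0],
    [0,0,0.03,0,0,0],
    [0,0,0.025,0,0,0]
  ]
}}

```text
clock: 4.65
tool_pos: [0.5199, -0.0417, 0.1255]
orientation: [-179.9, -0.0, -59.4]
force: [1.0, -0.7, -0.9]
opening: 0.0399
gripper_force: 30.0
```

>>> {"method": "play_rows", "body": {
  "deltas": [
    [-0.0016,-0.0336,0,0,0,0.0308],
    [-0.0016,-0.0336,0,0,0,0.0308],
    [-0.0016,-0.0336,0,0,0,0.0308],
    [-0.0016,-0.0336,0,0,0,0.0308],
    [-0.0016,-0.0336,0,0,0,0.0308],
    [-0.0016,-0.0336,0,0,0,0.0308],
    [-0.0016,-0.0336,0,0,0,0.0308],
    [-0.0016,-0.0336,0,0,0,0.0308],
    [-0.0016,-0.0336,0,0,0,0.0308],
    [-0.0016,-0.0336,0,0,0,0.0308]
  ]
}}

```text
clock: 5.65
tool_pos: [0.5066, -0.3117, 0.1242]
orientation: [180.0, -0.0, -3.7]
force: [1.1, 1.2, -0.3]
opening: 0.0398
gripper_force: 30.0
```

>>> {"method": "play_rows", "body": {
  "deltas": [
    [0,0,-0.02,0,0,0],
    [0,0,-0.02,0,0,0],
    [0,0,-0.02,0,0,0],
    [0,0,-0.01,0,0,0],
    [0,0,0,0,0,0],
    [0,0,0,0,0,0],
    [0,0,0,0,0,0]
  ]
}}

```text
clock: 6.35
tool_pos: [0.5075, -0.3107, 0.0686]
orientation: [180.0, -0.1, -3.9]
force: [0.7, 0.7, -0.8]
opening: 0.0395
gripper_force: 30.0
```

```bash
python3 - <<'E'
from h import *
p,d=grab('scene')
cv2.imwrite('pics/c3.png',cv2.resize(p[170:320,50:250],None,fx=4,fy=4,interpolation=cv2.INTER_CUBIC))
o=get_obs();print(o['tool_pos'],o['orientation'])
E
```

```text
[ 0.50748148 -0.31066521  0.06853359] [ 1.79979957e+02 -8.51048266e-02 -3.94617327e+00]
```

View pics/c3.png

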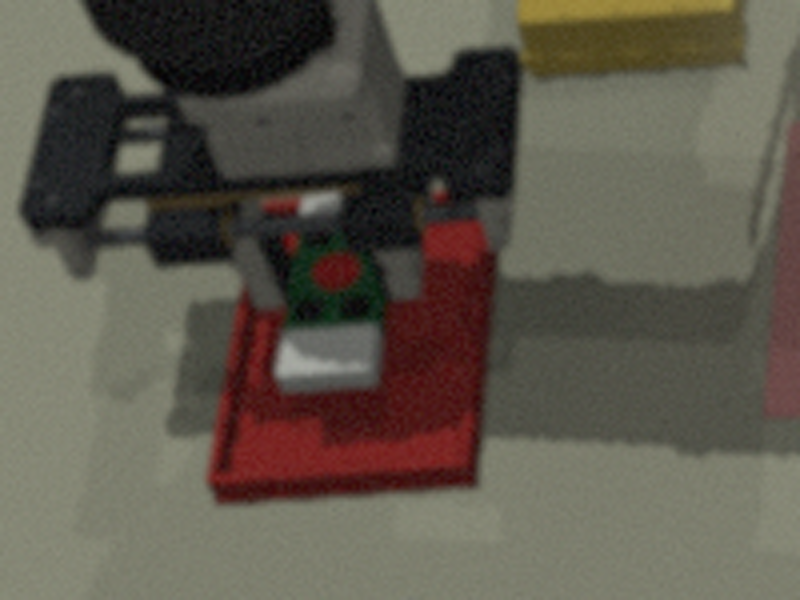

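The module is held level over the nest; its end is at about (330,360) in the crop, inside the tray outline once its height is allowed for. I'm lowering it until it touches.

>>> {"method": "play_rows", "body": {
  "deltas": [
    [0,0,-0.016,0,0,0],
    [0,0,-0.016,0,0,0],
    [0,0,-0.014,0,0,0],
    [0,0,-0.004,0,0,0],
    [0,0,-0.003,0,0,0],
    [0,0,-0.001,0,0,0],
    [0,0,0,0,0,0],
    [0,0,0,0,0,0],
    [0,0,0,0,0,0]
  ]
}}

```text
clock: 7.3
tool_pos: [0.5071, -0.3106, 0.0245]
orientation: [180.0, -0.0, -4.0]
force: [0.1, -0.1, -1.1]
opening: 0.0395
gripper_force: 30.0
```

>>> {"method": "play_rows", "body": {
  "deltas": [
    [0,0,-0.0012,0,0,0],
    [0,0,0,0,0,0],
    [0,0,0,0,0,0]
  ]
}}

```text
clock: 7.6
tool_pos: [0.5071, -0.3106, 0.0244]
orientation: [180.0, -0.0, -3.9]
force: [-2.7, 2.2, 8.3]
opening: 0.0399
gripper_force: 30.0
```

Contact at about 8 N. I'm opening slightly and retracting.

>>> {"method": "play_rows", "body": {
  "deltas": [
    [0,0,0,0,0,0],
    [0,0,0,0,0,0],
    [0,0,0,0,0,0],
    [0,0,0,0,0,0],
    [0,0,0,0,0,0]
  ],
  "gripper": 0.12
}}

```text
clock: 8.1
tool_pos: [0.5077, -0.3115, 0.0244]
orientation: [179.9, -0.1, -3.9]
force: [-0.2, -3.2, 4.9]
opening: 0.0488
gripper_force: 2.8
```

>>> {"method": "play_rows", "body": {
  "deltas": [
    [0,0,0.01,0,0,0],
    [0,0,0.02,0,0,0],
    [0,0,0.03,0,0,0],
    [0,0,0.03,0,0,0],
    [0,0,0.03,0,0,0],
    [0,0,0.03,0,0,0],
    [0,0,0,0,0,0]
  ]
}}

```text
clock: 8.8
tool_pos: [0.5088, -0.3112, 0.1474]
orientation: [179.9, -0.3, -3.9]
force: [0.2, 0.5, 0.1]
opening: 0.049
gripper_force: 0.0
```

>>> {"method": "play_rows", "body": {
  "deltas": [
    [0.0021,0.0496,0,0,0,-0.01436],
    [0.0021,0.0496,0,0,0,-0.01436],
    [0.0021,0.0496,0,0,0,-0.01436],
    [0.0021,0.0496,0,0,0,-0.01436],
    [0.0021,0.0496,0,0,0,-0.01436],
    [0.0021,0.0496,0,0,0,-0.01436],
    [0.0021,0.0496,0,0,0,-0.01436],
    [0.0021,0.0496,0,0,0,-0.01436],
    [0.0021,0.0496,0,0,0,-0.01436],
    [0.0021,0.0496,0,0,0,-0.01436]
  ],
  "gripper": 0.5
}}

```text
clock: 9.8
tool_pos: [0.5231, 0.0879, 0.1433]
orientation: [-180.0, 0.0, -29.9]
force: [0.7, -1.8, -0.4]
opening: 0.0654
gripper_force: 0.0
```

>>> {"method": "play_rows", "body": {
  "deltas": [
    [0,0,-0.03,0,0,0],
    [0,0,-0.03,0,0,0],
    [0,0,-0.03,0,0,0],
    [0,0,-0.03,0,0,0],
    [0,0,0,0,0,0],
    [0,0,0,0,0,0]
  ]
}}

```text
clock: 10.4
tool_pos: [0.5235, 0.0861, 0.0474]
orientation: [179.9, 0.0, -29.8]
force: [-0.5, -0.3, -0.3]
opening: 0.0654
gripper_force: 0.0
```

```bash
python3 - <<'E'
from h import *
p,d=grab('scene')
cv2.imwrite('pics/c4.png',cv2.resize(p[150:300,90:410],None,fx=2.5,fy=2.5,interpolation=cv2.INTER_CUBIC))
o=get_obs();print(o['tool_pos'],o['orientation'],o['joint_pos'])
E
```

```text
[0.52411346 0.08640283 0.04819213] [-1.79982191e+02 -2.43897121e-02 -2.97932626e+01] [ 3.05366707e+01  1.95410897e+01 -3.11208792e+01  1.95360924e-02
 -3.93104858e+01  2.96549579e+01]
```

View pics/c4.png

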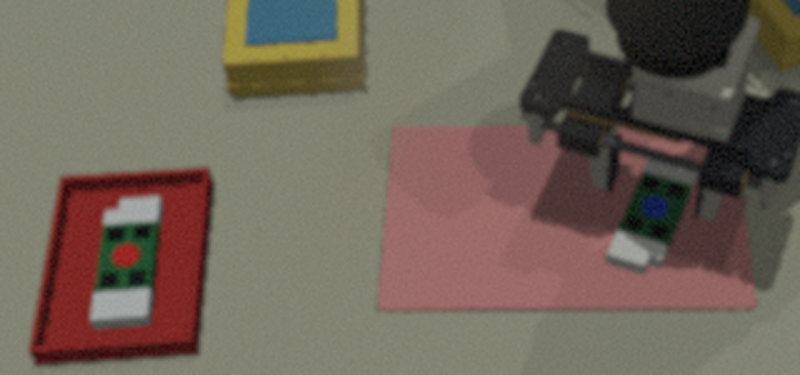

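Red is flat in the nest at (125,255), and the blue tag at (655,205) is between the fingers with its notch end nearest the camera. I'm grasping.

>>> {"method": "play_rows", "body": {
  "deltas": [
    [0.001,0,-0.012,0,0,0],
    [0.001,0,-0.012,0,0,0],
    [0,0,-0.0065,0,0,0],
    [0,0,0,0,0,0],
    [0,0,0,0,0,0]
  ]
}}

```text
clock: 10.95
tool_pos: [0.5253, 0.0861, 0.0233]
orientation: [180.0, -0.0, -29.8]
force: [-2.3, -0.9, 8.4]
opening: 0.066
gripper_force: 3.6
```

>>> {"method": "play_rows", "body": {
  "deltas": [
    [0,0,0,0,0,0],
    [0,0,0,0,0,0],
    [0,0,0,0,0,0],
    [0,0,0,0,0,0],
    [0,0,0,0,0,0],
    [0,0,0,0,0,0]
  ],
  "gripper": -1
}}

```text
clock: 11.55
tool_pos: [0.5257, 0.0862, 0.0233]
orientation: [-180.0, -0.0, -29.8]
force: [0.1, -0.6, 5.7]
opening: 0.0395
gripper_force: 30.5
```

>>> {"method": "play_rows", "body": {
  "deltas": [
    [0,0,0.01,0,0,0],
    [0,0,0.03,0,0,0],
    [0,0,0.04,0,0,0],
    [0,0,0.04,0,0,0],
    [0,0,0.04,0,0,0],
    [0,0,0.04,0,0,0],
    [0,0,0.02,0,0,0]
  ]
}}

```text
clock: 12.25
tool_pos: [0.526, 0.0865, 0.2023]
orientation: [-179.8, -0.1, -29.8]
force: [0.2, 0.3, -1.3]
opening: 0.0395
gripper_force: 30.0
```

>>> {"method": "play_rows", "body": {
  "deltas": [
    [-0.0029,0.0161,0,0,0,-0.0346],
    [-0.0029,0.0161,0,0,0,-0.0346],
    [-0.0029,0.0161,0,0,0,-0.0346],
    [-0.0029,0.0161,0,0,0,-0.0346],
    [-0.0029,0.0161,0,0,0,-0.0346],
    [-0.0029,0.0161,0,0,0,-0.0346],
    [-0.0029,0.0161,0,0,0,-0.0346],
    [-0.0029,0.0161,0,0,0,-0.0346]
  ]
}}

```text
clock: 13.05
tool_pos: [0.5062, 0.1896, 0.199]
orientation: [180.0, 0.0, -79.9]
force: [-0.5, -0.8, -1.4]
opening: 0.0398
gripper_force: 30.0
```

>>> {"method": "play_rows", "body": {
  "deltas": [
    [-0.0029,0.0161,0,0,0,-0.0346],
    [-0.0029,0.0161,0,0,0,-0.0346],
    [-0.0029,0.0161,0,0,0,-0.0346],
    [-0.0029,0.0161,0,0,0,-0.0346],
    [-0.0029,0.0161,0,0,0,-0.0346],
    [-0.0029,0.0161,0,0,0,-0.0346],
    [-0.0029,0.0161,0,0,0,-0.0346],
    [-0.0029,0.0161,0,0,0,-0.0346],
    [0,0,0,0,0,0]
  ]
}}

```text
clock: 13.95
tool_pos: [0.4878, 0.2933, 0.1989]
orientation: [180.0, -0.0, -129.5]
force: [0.0, -0.2, -1.4]
opening: 0.0396
gripper_force: 30.0
```

>>> {"method": "play_rows", "body": {
  "deltas": [
    [0,0,0,-0.02144,0.01767,0],
    [0,0,0,-0.02144,0.01767,0],
    [0,0,0,-0.02144,0.01767,0],
    [0,0,0,-0.02144,0.01767,0],
    [0,0,0,-0.02144,0.01767,0],
    [0,0,0,-0.02144,0.01767,0],
    [0,0,0,-0.02144,0.01767,0],
    [0,0,0,-0.02144,0.01767,0],
    [0,0,0,0,0,0],
    [0,0,0,0,0,0]
  ]
}}

```text
clock: 14.95
tool_pos: [0.4883, 0.2922, 0.198]
orientation: [179.9, -40.0, -129.4]
force: [-0.1, 0.4, -0.1]
opening: 0.0395
gripper_force: 30.0
```

```bash
python3 - <<'E'
from h import *
from scipy.spatial.transform import Rotation as Ro
p,d=grab('scene'); q,e=grab('top')
a=cv2.resize(p[100:260,370:530],None,fx=2.5,fy=2.5); b=cv2.resize(q[200:360,70:230],None,fx=2.5,fy=2.5)
cv2.imwrite('pics/c5.png',np.hstack([a,b]))
o=get_obs();R=Ro.from_euler('xyz',o['orientation'],degrees=True).as_matrix()
print(o['tool_pos'],R.round(3).tolist(),'plate ctr ~',(o['tool_pos']+R[:,2]*.0135).round(4),'tilt',np.degrees(np.arcsin(R[2,0])),o['joint_pos'].round(1))
E
```

```text
[0.48829369 0.29208207 0.19971112] [[-0.487, -0.772, -0.408], [-0.593, 0.635, -0.494], [0.641, 0.001, -0.768]] plate ctr ~ [0.4828 0.2854 0.1893] tilt 39.84839866141286 [  50.6   35.9    8.9   -0.  -102.8  -90. ]
```

View pics/c5.png

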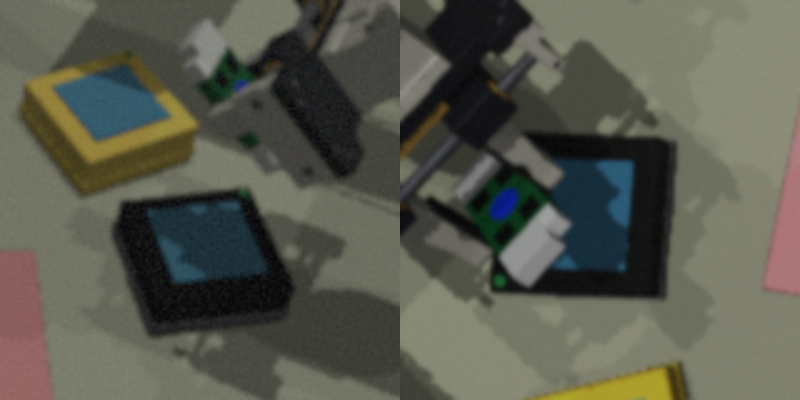

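The notched label end is high and toward the base, and the blue tag is at top (112,282). I'm shifting so that the plate centre (not the TCP) sits over the window middle at z = 0.175.

>>> {"method": "play_rows", "body": {
  "deltas": [
    [0.004,0.0047,-0.009,0,0,0],
    [0.004,0.0047,-0.009,0,0,0],
    [0,0,0,0,0,0],
    [0,0,0,0,0,0],
    [0,0,0,0,0,0],
    [0,0,0,0,0,0]
  ]
}}

```text
clock: 15.65
tool_pos: [0.4946, 0.2998, 0.1848]
orientation: [180.0, -40.0, -129.4]
force: [0.2, 0.3, 0.0]
opening: 0.04
gripper_force: 30.0
```

```bash
python3 - <<'E'
from h import *
from scipy.spatial.transform import Rotation as Ro
q,e=grab('top'); o=get_obs();R=Ro.from_euler('xyz',o['orientation'],degrees=True).as_matrix()
c=o['tool_pos']+R[:,2]*.0135
h=cv2.cvtColor(q,cv2.COLOR_BGR2HSV); m=cv2.inRange(h,(112,150,60),(130,255,255)); m[:200]=0;m[360:]=0;m[:,:70]=0;m[:,230:]=0
v,u=np.nonzero(m);print('tag px',u.mean(),v.mean(),len(u),world('top',u.mean(),v.mean(),z=c[2]+.005).round(4), world('top',u.mean(),v.mean(),d=e).round(4))
print('ctr',c.round(4),'tag exp',(c-R[:,2]*.007).round(4),'tilt',np.degrees(np.arcsin(R[2,0])),o['qvel'].round(2),o['gripper_force'])
s=cv2.imread('pics/scene1.png')
for w in [(429,184),(467,178),(477,209),(439,214)]: print(world('scene',*w,z=.045).round(4))
E
```

```text
tag px 109.64473684210526 277.63157894736844 76 [0.4923 0.2969 0.1795] [0.4923 0.2969 0.1796]
ctr [0.4891 0.2931 0.1745] tag exp [0.4919 0.2966 0.1798] tilt 39.98647551455054 [-0.03 -0.06 -0.07 -0.06 -0.06  0.07] 29.99790072441101
[0.4539 0.2578 0.045 ]
[0.4504 0.3386 0.045 ]
[0.532  0.3293 0.045 ]
[0.5321 0.2531 0.045 ]
```

The measured tag position matches within 1 mm and the arm is still, so I'm handing in.

```bash
python3 -c "
from plant import *
print(close_job())"
```

```text
the job is handed in; nothing more can be done
None
```

I laid the red-tag module flat in the nest and let go; I'm holding the blue-tag module still over the reader window, face up, about 13 cm above the glass, label end 40° up, and handed the job in at about 16 s (no verdict shown).

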